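# Sweep the loose nuts into the parts pen

### The job

Clear the bench after the job: with the fingertips, sweep the three loose hexagon nuts along the bench into the open side of the grey three-sided parts pen, so that each lies flat and wholly inside it. Only push them: do not lift or turn over a nut, and leave the round collar and everything else on the bench where it is.

Things in the scene. Friction and masses are not known exactly. Their poses are not given: they have to be found in the camera images.
- nut_a: steel hexagon nut, 36 across flats (42 over corners), 19 tall, 23 bore, about 110 g, lying flat and loose on the bench; origin at the centre of its underside, z up along its bore. The three nuts are identical; each lies ahead of the robot in one of four lanes 75 apart in x (the collar has the fourth, in any order), all at y below 10
- nut_b: steel hexagon nut, 36 across flats (42 over corners), 19 tall, 23 bore, about 110 g, lying flat and loose on the bench; origin at the centre of its underside, z up along its bore. The three nuts are identical; each lies ahead of the robot in one of four lanes 75 apart in x (the collar has the fourth, in any order), all at y below 10
- nut_c: steel hexagon nut, 36 across flats (42 over corners), 19 tall, 23 bore, about 110 g, lying flat and loose on the bench; origin at the centre of its underside, z up along its bore. The three nuts are identical; each lies ahead of the robot in one of four lanes 75 apart in x (the collar has the fourth, in any order), all at y below 10
- pen: grey steel pen fixed to the bench on the left: three-sided fence 25 tall, walls 4 thick, no lip in its open side, floor (black mat) flush with the bench. Inside 200 wide (its x) by 120 deep (its y). Origin at the centre of the inner floor; y points from the open side (mouth line y = -60, facing the nuts) to the back wall (y = +60); side walls at x = -100, +100
- collar: plain round steel collar (a spacer, NOT a nut), a short round tube: outside diameter 34, bore 20, 36 tall, standing upright among the nuts; loose; origin at the centre of its underside; stays where it is
- socket: stepped round steel wrench socket standing upright, 26 diameter, 42 tall, loose, to the right (-y) of the nuts; origin at the centre of its underside; stays where it is
- bolt: dark steel bolt standing on its round head (30 diameter, 10 tall), shank 14 diameter, 50 tall in all, loose, beyond the nuts (+x); origin at the centre of its underside; stays where it is
- driver: screwdriver with a black handle, about 200 long and under 35 tall, lying beyond the nuts roughly along y; loose; stays where it is
- dish: black plastic bowl, 90 diameter, 30 tall, beyond the pen and the nuts (+x); loose; stays where it is
- can: tall can, 60 diameter, 130 tall, to the right and beyond the nuts; loose; stays where it is
- tape: yellow tape measure, 65 x 62 x 36 tall, lying flat to the right of the nuts, nearer the robot; loose; stays where it is

How it is judged:
By the outcome, as a careful person would: the job done as asked, in the order asked, and still so for the second after the job is handed in, with the robot touching nothing.
It also fails if it takes over 72 s, if anything falls off the work surface, if the arm or the gripper's body presses on something with over 40 N, if the wrist force passes 120 N, or if a joint passes its speed limit or range.

### The arm

A 7-joint arm with a two-finger parallel gripper is mounted at the origin on the work surface. World frame = base frame: x ahead of the robot, y to its left, z up, the work surface at z = 0. Lengths are in m, angles in degrees, forces in N, time in s.
With the tool pointing down it reaches from about 0.425 to 0.875 m from the base axis. Payload 4.7 kg.
Tool frame: the origin (TCP) lies midway between the tips of the shut fingers; the grasp point (between the pads) lies robot.tcp_to_grasp behind it (robot.tcp_to_grasp is the distance from the TCP to the grasp point, in m); z points along the fingers, y is the line along which they close (so a half turn about z gives the same grasp; the last joint's range is limited). The gripper opens to 85 mm and grips with 20 to 120 N. Pads are 22 mm wide; open, the fingers measure 114 mm over their backs; the gripper's body (76 mm by 85 mm) begins 54 mm behind the grasp point. The pads swing forward as they close: fully open they stand 13 mm farther back than shut.
Start: joints at [72.141, 18.392, -4.016, 83.108, 1.295, 78.541, -3.26], TCP at [0.208, -0.616, 0.231] pointing down, gripper open.
Joint ranges: [-163.93, 163.93], [-17.29, 119.83], [-79.2, 71.16], [3.27, 140.29], [-89.18, 269.18], [5.43, 117.66], [-154.24, 154.24]. Speed limits (degrees/s): [147.25, 147.25, 180, 180, 180, 180, 180].

### API

Orientations are given as [roll, pitch, yaw] about the fixed x, y, z axes, in that order (R = Rz(yaw) Ry(pitch) Rx(roll)).
In Python, from rig import robot gives the robot as it stands. The module is installed in compiled form; this text tells all that it offers.
- The arm moves only by the tool step_arm, never from a script. Its argument "plan" is a list of rows, each a list of 4 numbers: the shift along the tool's x, y, z normalised to -1 to 1, where 1 is 150 mm, then the turn about the tool's z normalised to -1 to 1, where 1 is pi rad. A call has 1 to 20 rows; each row shifts and turns the commanded pose from where the row before left it, along the tool's axes as they then stand; what a row does not reach is not made up. A row lasts 1/10 s, in which the tool goes at most 50 mm and 8.59 degrees, less where a joint would pass 70% of its speed; a pose out of reach is approached as far as the arm can. A call with a number of a shift or a turn outside -1 to 1 is refused whole. A call with a gripper value outside its range is refused whole. "jaw" is the gripper's target within -1 to 1 (fully open at 1, half-way at 0, shut at -1), set as the call begins (left out, the last holds). The fingers move at their own pace and stop on an object; "force" is the grip in N (left out, the last holds). Time passes only in rows, so rows that do not move let the fingers close. It gives the time, the measured TCP pose, the force, the opening and the grip force at its end, in the units of the state.
- robot.get_obs(): the state, without advancing time (a new reading comes with each control period).
- robot.camera(name): name is "side" or "top" or "wrist"; returns a dict with "image" (384x512x3 uint8, blue, green, red), "mtx" (3x3 intrinsics, pixels), "k1" (the pictures are not rectified: a ray, as slopes to the right and down, at radius r is drawn at 1 + k1 r^2 times it, then the intrinsics apply), "extrinsics" (4x4, takes a point from world to camera coordinates); the wrist camera has in their place "mount" (4x4, takes a point from camera to tool coordinates, whose origin is the TCP and whose axes are the flange's). Camera axes: x right, y down, z forward; pixel columns grow to the right and rows downward; lengths in m; the calibration is good to about 2 mm. A picture is of the moment at which its call begins: read the wrist's pose just before it. There is no depth.
- robot.finish_job(): hands the job in; it is judged then, once.
The state is a dict: "t": time; "joint_positions": joint angles; "joint_velocities": joint speeds; "joint_efforts": joint torques, N m; "ee_pos": TCP position; "tool_rot": TCP orientation; "wrist_force": force on the tool from outside, world axes, zero at the start; "ft_torque": the same for the moment, N m; "grip_width": finger opening in m; "gripper_force": force on a finger pad.
Only numpy, scipy, OpenCV 4.12 (cv2) and the standard library are available. Lean on these libraries where they do the work, as an engineer would, in place of code of your own. Each camera call takes 0.05 s, during which the arm holds its last target. There are 200 camera calls.

## Working session

There is one attempt and no reset: what is moved stays moved. The work goes in short steps, Python scripts to look and compute and a tool call to move; the robot and the scene stay as the last step left them, time stands still between calls to the robot, and variables do not carry over. Pictures are saved under pics/ and viewed, at most 10 in all, crops included, and the job is handed in when it is done.

Besides the shell and the picture viewer there is one more tool, called after "Call:" as name(argument=value, ...), one argument or row to a line, values as JSON. step_arm: Moves the arm, as the interface text tells. Its arguments: {"type":"object","properties":{"plan":{"type":"array"},"jaw":{"type":"number"},"force":{"type":"number"}},"required":["plan"]}

```bash
mkdir -p pics
cat > h.py <<'E'
import numpy as np, cv2
from rig import robot
def ground(c,uv,z=0.0):
    K=c["mtx"];E=np.array(c["extrinsics"]);k=float(c["k1"])
    p=cv2.undistortPoints(np.array(uv,float).reshape(-1,1,2),np.array(K,float),np.array([k,0,0,0.]),None).reshape(-1,2)
    R=E[:3,:3];o=-R.T@E[:3,3];out=[]
    for a in p:
        d=R.T@np.array([a[0],a[1],1]);s=(z-o[2])/d[2];out.append((o+s*d)[:2])
    return np.array(out)
def proj(c,P):
    E=np.array(c["extrinsics"])
    return cv2.projectPoints(np.array(P,float),cv2.Rodrigues(E[:3,:3])[0],E[:3,3],np.array(c["mtx"],float),np.array([float(c["k1"]),0,0,0]))[0].reshape(-1,2)
E
python3 - <<'E'
from h import *
c=robot.camera("top")
cv2.imwrite("pics/top.png",cv2.resize(c["image"],(800,600),interpolation=cv2.INTER_CUBIC))
cv2.imwrite("pics/top_raw.png",c["image"])
import pickle;pickle.dump({k:v for k,v in c.items()},open("top.pkl","wb"))
print(c["extrinsics"],c["mtx"],c["k1"]);o=robot.get_obs();print(o["t"],o["ee_pos"],o["tool_rot"],robot.tcp_to_grasp)
s=robot.camera("side");cv2.imwrite("pics/side.png",cv2.resize(s["image"],(800,600)))
pickle.dump(s,open("side.pkl","wb"))
E
```

```text
[[-0.00872503 -0.99988049 -0.01276243 -0.0416969 ]
 [-0.98799312  0.01058867 -0.15413459  0.58433707]
 [ 0.1542513   0.01126436 -0.98796743  0.8873827 ]
 [ 0.          0.          0.          1.        ]] [[412.65021035   0.         257.41036451]
 [  0.         412.65021035 187.43697201]
 [  0.           0.           1.        ]] -0.022408563074400083
0.05 [ 0.20782914 -0.61531809  0.23021286] [-1.79890310e+02  5.29995554e-03  1.86675563e+01] 0.0187
```

View pics/top.png

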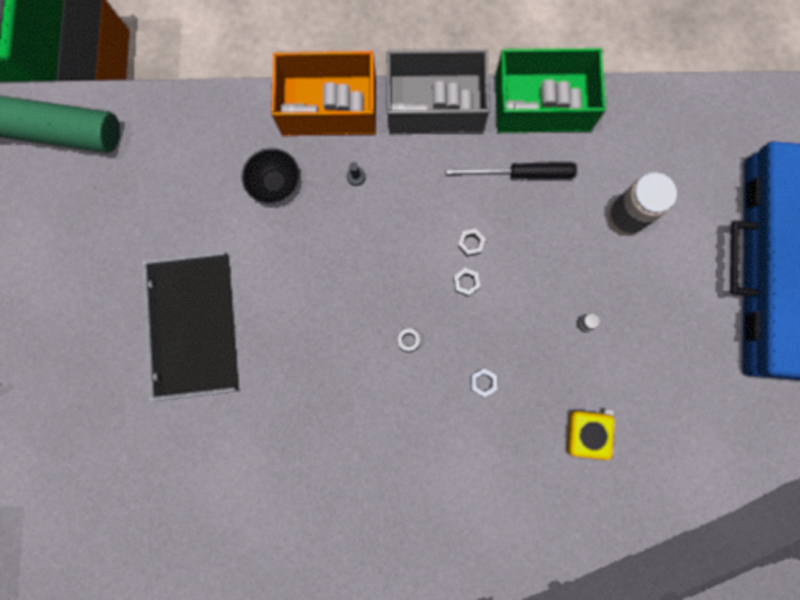

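View pics/side.png

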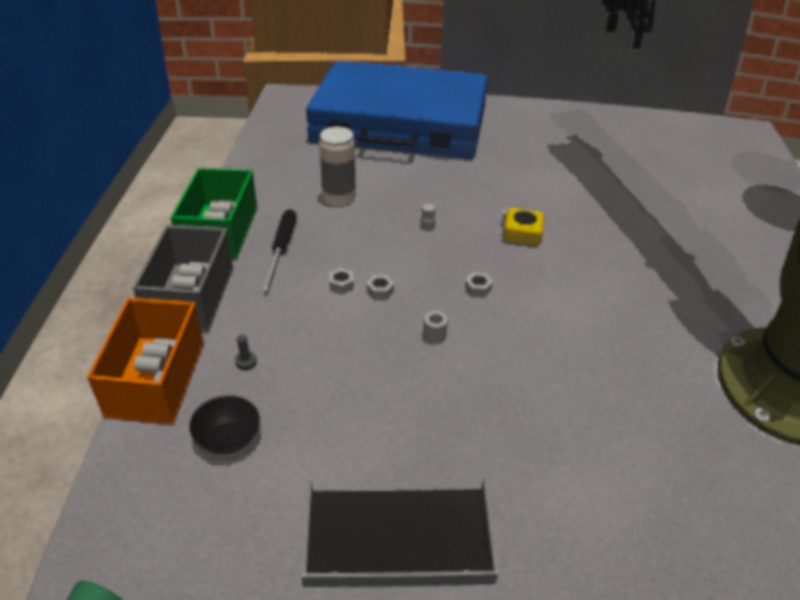

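The top view shows nuts at about (471,242), (467,282) and (484,382). The collar is at (408,340), and the pen mouth edge runs (228,255)–(238,390), facing right.

Run:
```python
from h import *
import pickle
c=pickle.load(open("top.pkl","rb"));s=512/800
f=lambda uv,z:print(np.round(ground(c,np.array(uv)*s,z),4).tolist())
g=cv2.cvtColor(c["image"],cv2.COLOR_BGR2GRAY)
print("bright blobs")
n,l,st,ce=cv2.connectedComponentsWithStats((g>165).astype(np.uint8))
for i in range(1,n):
    if st[i,4]>20 and 230<ce[i][0]<400 and 130<ce[i][1]<270:
        x,y,w,h=st[i,:4]; print(ce[i]/s,st[i]/s,ground(c,[[x+w/2-.5,y+h/2-.5]],.019))
f([(471,242),(467,282),(484,382)],.019);f([(408,340)],.036);print("pen top corners: mouth far,mouth near, back far, back near")
f([(228,255),(238,390),(147,264),(153,398)],.025)
f([(590,320)],.042);f([(356,180)],.0);f([(448,173),(575,170)],.01);f([(271,177)],.03);f([(570,410),(613,459)],.036)
```

```text
bright blobs
[471.17919922 239.69726562] [457.8125 228.125   28.125   25.     200.    ] [[ 0.66761828 -0.1514523 ]]
[466.84835271 279.74806202] [454.6875 267.1875  26.5625  26.5625 201.5625] [[ 0.60681345 -0.14408869]]
[591.89903846 320.3125    ] [585.9375 314.0625  14.0625  14.0625 101.5625] [[ 0.54401439 -0.32686577]]
[408.05664062 338.24869792] [398.4375 328.125   21.875   21.875  150.    ] [[ 0.52027172 -0.05588414]]
[483.91682331 382.13110902] [471.875  368.75    26.5625  28.125  207.8125] [[ 0.45544975 -0.16544268]]
[[0.6643, -0.1512], [0.6033, -0.1437], [0.4555, -0.1649]]
[[0.5164, -0.055]]
pen top corners: mouth far,mouth near, back far, back near
[[0.6473, 0.2135], [0.4469, 0.1924], [0.635, 0.3356], [0.4363, 0.3165]]
[[0.542, -0.3172]]
[[0.7702, 0.0238]]
[[0.7762, -0.1194], [0.7787, -0.3157]]
[[0.7665, 0.1505]]
[[0.4146, -0.2838], [0.3462, -0.3411]]
```

Call:
step_arm(
  plan=[
    [0,0,0,-0.0444],
    [0,0,0,-0.0444],
    [0,0,0,-0.0444],
    [0,0,0,-0.0444],
    [0,0,0,-0.0444],
    [0,0,0,-0.0444],
    [0,0,0,-0.0444],
    [0,0,0,-0.0444],
    [0,0,0,-0.0444],
    [0,0,0,-0.0444],
    [0,0,0,0],
  ],
  jaw=-0.435,
  force=20,
)

```text
t: 1.2
ee_pos: [0.2079, -0.6156, 0.2307]
tool_rot: [-180.0, -0.1, 98.6]
wrist_force: [-1.0, -0.4, 1.2]
grip_width: 0.0242
gripper_force: 0.0
```

Call:
step_arm(
  plan=[
    [0.138,0.217,0,0],
    [0.138,0.217,0,0],
    [0.138,0.217,0,0],
    [0.138,0.217,0,0],
    [0.138,0.217,0,0],
    [0.138,0.217,0,0],
    [0.138,0.217,0,0],
    [0.138,0.217,0,0],
    [0.138,0.217,0,0],
    [0.138,0.217,0,0],
    [0.138,0.217,0,0],
    [0.138,0.217,0,0],
    [0.138,0.217,0,0],
    [0.138,0.217,0,0],
    [0.138,0.217,0,0],
    [0.138,0.217,0,0],
    [0,0,0,0],
    [0,0,0,0],
  ],
)

```text
t: 3.0
ee_pos: [0.6738, -0.2092, 0.2304]
tool_rot: [-179.9, -0.0, 98.6]
wrist_force: [-0.5, -0.7, 0.3]
grip_width: 0.0239
gripper_force: 0.0
```

Run:
```python
from h import *
import pickle
o=robot.get_obs();print(o["ee_pos"],o["tool_rot"])
w=robot.camera("wrist");w["obs"]=o;pickle.dump(w,open("w.pkl","wb"))
cv2.imwrite("pics/w.png",cv2.resize(w["image"],(800,600)));print(w["mount"])
```

```text
[ 0.67382766 -0.20917896  0.2304482 ] [-1.79931722e+02 -3.87439666e-02  9.85884577e+01]
[[-5.71700561e-04 -9.64528742e-01 -2.63977231e-01  6.78114296e-02]
 [ 9.99999836e-01 -5.42899151e-04 -1.82055975e-04  1.60236992e-04]
 [ 3.22852056e-05 -2.63977292e-01  9.64528894e-01 -1.42917909e-01]
 [ 0.00000000e+00  0.00000000e+00  0.00000000e+00  1.00000000e+00]]
```

View pics/w.png

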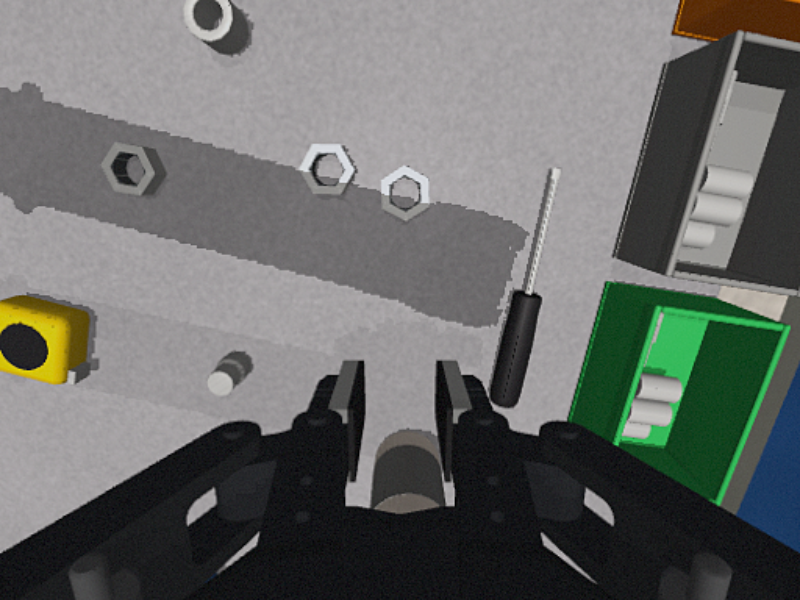

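The wrist view shows nut tops at (405,193), (328,168) and (130,168), the collar top at (208,18), and the can behind the fingers.

Run:
```python
from h import *
import pickle
from scipy.spatial.transform import Rotation as Ro
w=pickle.load(open("w.pkl","rb"));o=w["obs"]
T=np.eye(4);T[:3,:3]=Ro.from_euler("xyz",o["tool_rot"],degrees=True).as_matrix();T[:3,3]=o["ee_pos"]
w["extrinsics"]=np.linalg.inv(T@w["mount"])
f=lambda uv,z:print(np.round(ground(w,np.array(uv)*.64,z),4).tolist())
f([(405,193),(328,168),(130,168)],.019);f([(208,18)],.036);f([(220,383)],.042)
f([(382,440),(435,440),(405,432)],.13)
c=pickle.load(open("top.pkl","rb"));print("can top",ground(c,[[655*.64,194*.64]],.13))
```

```text
[[0.6688, -0.1486], [0.6088, -0.139], [0.4596, -0.1606]]
[[0.5211, -0.0547]]
[[0.5444, -0.3158]]
[[0.6756, -0.2926], [0.7075, -0.2878], [0.6886, -0.2851]]
can top [[ 0.70143091 -0.3891485 ]]
```

Call:
step_arm(
  plan=[
    [0,0.02,0.2,0],
    [0,0,0.2,0],
    [0,0,0.2,0],
    [0,0,0.2,0],
    [0,0,0.2,0],
    [0,0,0.2,0],
    [0,0,0.15,0],
    [0,0,0.1,0],
    [0,0,0.05,0],
    [0,0,0,0],
    [0,0,0,0],
  ],
)

```text
t: 4.15
ee_pos: [0.6772, -0.2107, 0.0076]
tool_rot: [179.9, 0.1, 98.5]
wrist_force: [-0.2, 0.5, 0.2]
grip_width: 0.0241
gripper_force: 0.0
```

Call:
step_arm(
  plan=[
    [0,0,0.027,0],
    [0.06,0,0,0],
    [0.06,0,0,0],
    [0.05,0,0,0],
    [0.05,0,0,0],
    [0.06,0,0,0],
    [0.08,0,0,0],
    [0.08,0,0,0],
    [0.08,0,0,0],
    [0.08,0,0,0],
    [0.08,0,0,0],
    [0.08,0,0,0],
    [0.08,0,0,0],
    [0.08,0,0,0],
    [0.08,0,0,0],
    [0.08,0,0,0],
    [0.05,0,0,0],
    [0.02,0,0,0],
    [0,0,0,0],
  ],
)

```text
t: 6.05
ee_pos: [0.6505, -0.0386, 0.0021]
tool_rot: [-180.0, -0.0, 98.6]
wrist_force: [-0.5, 0.5, -0.1]
grip_width: 0.0245
gripper_force: 0.0
```

Run:
```python
from h import *
o=robot.get_obs();print(o["ee_pos"],o["wrist_force"])
w=robot.camera("wrist")
s=robot.camera("side")
cv2.imwrite("pics/w2.png",np.hstack([cv2.resize(w["image"],(400,300)),cv2.resize(s["image"][100:340,150:470],(400,300))]))
```

```text
[ 0.65049575 -0.03861421  0.00209508] [-0.49911076  0.47227454 -0.12106514]
```

View pics/w2.png

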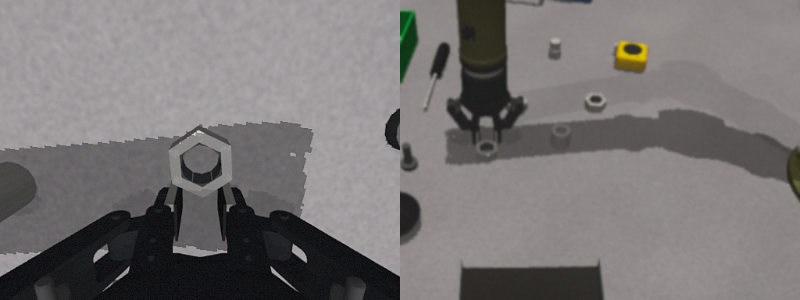

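The nut sits centred in the fingertip cradle at (200,160), so I'll carry on into the pen.

Call:
step_arm(
  plan=[
    [0.06,0,0,0],
    [0.1,-0.002,0,0],
    [0.11,-0.002,0,0],
    [0.11,-0.002,0,0],
    [0.11,-0.002,0,0],
    [0.11,-0.002,0,0],
    [0.11,-0.002,0,0],
    [0.11,-0.002,0,0],
    [0.11,-0.002,0,0],
    [0.11,-0.002,0,0],
    [0.11,-0.002,0,0],
    [0.11,-0.002,0,0],
    [0.11,0,0,0],
    [0.11,0,0,0],
    [0.11,0,0,0],
    [0.11,0,0,0],
    [0.11,0,0,0],
    [0.08,0,0,0],
    [0.04,0,0,0],
    [0,0,0,0],
  ],
)

```text
t: 8.15
ee_pos: [0.6038, 0.2476, 0.0022]
tool_rot: [-180.0, -0.0, 98.7]
wrist_force: [-0.2, -0.0, 0.1]
grip_width: 0.0241
gripper_force: 0.0
```

Call:
step_arm(
  plan=[
    [-0.1,0,0,0],
    [-0.1,0,0,0],
    [-0.1,0,0,0],
    [0,0,-0.2,0],
    [0,0,-0.2,0],
    [0,0,-0.2,0],
    [-0.267,-0.037,0,0],
    [-0.267,-0.037,0,0],
    [-0.267,-0.037,0,0],
    [-0.267,-0.037,0,0],
    [-0.267,-0.037,0,0],
    [-0.267,-0.037,0,0],
    [-0.267,-0.037,0,0],
    [-0.267,-0.037,0,0],
    [-0.267,-0.037,0,0],
    [-0.267,-0.037,0,0],
    [0,0,0,0],
    [0,0,0,0],
  ],
)

```text
t: 9.95
ee_pos: [0.6145, -0.2063, 0.092]
tool_rot: [-180.0, 0.0, 98.3]
wrist_force: [0.6, 1.2, 0.1]
grip_width: 0.0244
gripper_force: 0.0
```

Run:
```python
from h import *
import pickle
c=robot.camera("top");pickle.dump(c,open("top2.pkl","wb"))
cv2.imwrite("pics/top2.png",cv2.resize(c["image"][140:270,80:340],(800,400),interpolation=cv2.INTER_CUBIC))
```

```text
(no output)
```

View pics/top2.png

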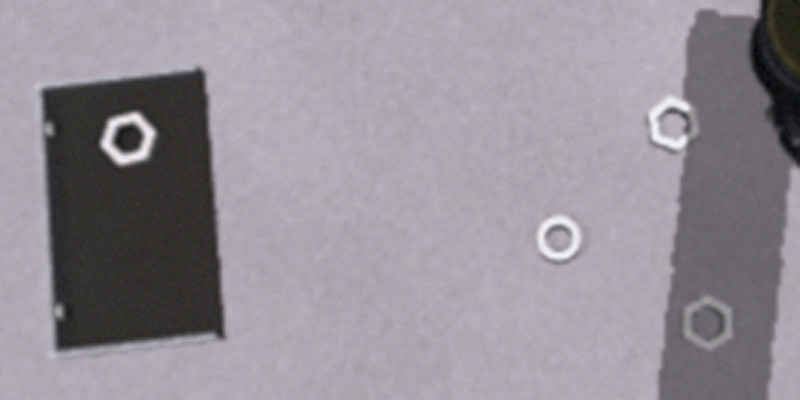

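Call:
step_arm(
  plan=[
    [0,0.013,0.15,0],
    [0,0,0.2,0],
    [0,0,0.15,0],
    [0,0,0.09,0],
    [0,0,0.01,0],
    [0,0,0,0],
    [0.06,0,0,0],
    [0.06,0,0,0],
    [0.06,0,0,0],
    [0.05,0,0,0],
    [0.06,0,0,0],
    [0.08,0,0,0],
    [0.08,0,0,0],
    [0.08,0,0,0],
    [0.08,0,0,0],
    [0.08,0,0,0],
    [0.08,0,0,0],
    [0.08,0,0,0],
    [0.08,0,0,0],
    [0.08,0,0,0],
  ],
)

```text
t: 12.0
ee_pos: [0.5951, -0.0516, 0.0023]
tool_rot: [180.0, 0.0, 98.6]
wrist_force: [-0.1, -2.4, 2.0]
grip_width: 0.024
gripper_force: 1.1
```

Run:
```python
from h import *
o=robot.get_obs();print(o["ee_pos"],o["wrist_force"])
w=robot.camera("wrist")
cv2.imwrite("pics/w3.png",cv2.resize(w["image"],(400,300)))
```

```text
[ 0.5950697  -0.05161815  0.00228967] [-0.11573278 -2.3589179   2.01907507]
```

View pics/w3.png

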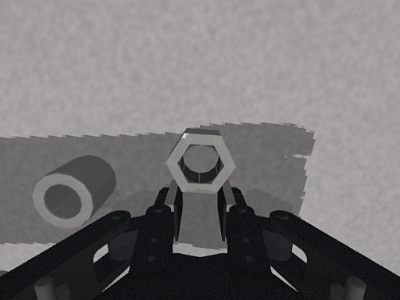

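The nut is centred in the cradle at (200,162), and the collar at (65,200) is still standing clear.

Call:
step_arm(
  plan=[
    [0.08,0,0,0],
    [0.1,-0.003,0,0],
    [0.11,-0.003,0,0],
    [0.11,-0.003,0,0],
    [0.11,-0.003,0,0],
    [0.11,-0.003,0,0],
    [0.11,-0.003,0,0],
    [0.11,-0.003,0,0],
    [0.11,-0.003,0,0],
    [0.11,-0.003,0,0],
    [0.11,-0.003,0,0],
    [0.11,-0.003,0,0],
    [0.11,-0.003,0,0],
    [0.11,0,0,0],
    [0.11,0,0,0],
    [0.11,0,0,0],
    [0.11,0,0,0],
    [0.1,0,0,0],
    [0.06,0,0,0],
    [0,0,0,0],
  ],
)

```text
t: 14.05
ee_pos: [0.5443, 0.2444, 0.0021]
tool_rot: [-180.0, -0.1, 98.7]
wrist_force: [-0.7, 0.0, 0.5]
grip_width: 0.0243
gripper_force: 0.0
```

Call:
step_arm(
  plan=[
    [-0.1,0,0,0],
    [-0.1,0,0,0],
    [-0.1,0,0,0],
    [0,0,-0.2,0],
    [0,0,-0.2,0],
    [0,0,-0.2,0.0242],
    [0,0,0,0.0242],
    [-0.282,-0.062,0,0],
    [-0.282,-0.062,0,0],
    [-0.282,-0.062,0,0],
    [-0.282,-0.062,0,0],
    [-0.282,-0.062,0,0],
    [-0.282,-0.062,0,0],
    [-0.282,-0.062,0,0],
    [-0.282,-0.062,0,0],
    [-0.282,-0.062,0,0],
    [-0.282,-0.062,0,0],
    [0,0,0,0],
    [0,0,0,0],
  ],
)

```text
t: 15.95
ee_pos: [0.4565, -0.228, 0.0922]
tool_rot: [-180.0, 0.0, 89.5]
wrist_force: [0.5, 0.5, -0.2]
grip_width: 0.024
gripper_force: 0.0
```

Call:
step_arm(
  plan=[
    [0,0.007,0.15,0],
    [0,0,0.2,0],
    [0,0,0.15,0],
    [0,0,0.09,0],
    [0,0,0.01,0],
    [0,0,0,0],
    [0.08,0,0,0],
    [0.06,0,0,0],
    [0.06,0,0,0],
    [0.05,0,0,0],
    [0.06,0,0,0],
    [0.08,0,0,0],
    [0.1,0,0,0],
    [0.11,0,0,0],
    [0.11,0,0,0],
    [0.11,0,0,0],
    [0.11,0,0,0],
    [0.11,0,0,0],
    [0.11,0,0,0],
    [0.11,0,0,0],
  ],
)

```text
t: 17.95
ee_pos: [0.4593, -0.0351, 0.0023]
tool_rot: [180.0, 0.0, 89.9]
wrist_force: [0.2, -2.2, 1.2]
grip_width: 0.0242
gripper_force: 1.1
```

Run:
```python
from h import *
o=robot.get_obs();print(o["ee_pos"],o["wrist_force"])
w=robot.camera("wrist")
cv2.imwrite("pics/w4.png",cv2.resize(w["image"],(400,300)))
```

```text
[ 0.45932967 -0.03506359  0.00234345] [ 0.16664587 -2.24157089  1.20886534]
```

View pics/w4.png

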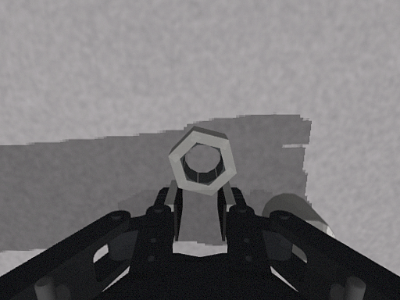

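The nut is still cradled at (203,160), and the collar at (285,215) has been passed. Next I go straight, then angle slightly into the pen.

Call:
step_arm(
  plan=[
    [0.08,0,0,0],
    [0.1,0,0,0],
    [0.11,0,0,0],
    [0.11,0,0,0],
    [0.11,0.018,0,0],
    [0.11,0.018,0,0],
    [0.11,0.018,0,0],
    [0.11,0.018,0,0],
    [0.11,0.018,0,0],
    [0.11,0.018,0,0],
    [0.11,0.018,0,0],
    [0.11,0.018,0,0],
    [0.11,0.018,0,0],
    [0.11,0,0,0],
    [0.11,0,0,0],
    [0.1,0,0,0],
    [0.06,0,0,0],
    [0.02,0,0,0],
    [0,0,0,0],
  ],
)

```text
t: 19.9
ee_pos: [0.484, 0.2323, 0.002]
tool_rot: [-180.0, -0.0, 89.9]
wrist_force: [-0.2, -0.0, -0.7]
grip_width: 0.0241
gripper_force: 0.0
```

Call:
step_arm(
  plan=[
    [-0.1,0,0,0],
    [-0.1,0,0,0],
    [-0.1,0,0,0],
    [0,0,-0.2,0],
    [0,0,-0.2,0],
    [0,0,-0.2,0],
    [-0.2,0,-0.2,0],
    [-0.3,0,0,0],
    [-0.3,0,0,0],
    [-0.3,0,0,0],
    [-0.3,0,0,0],
    [-0.3,0,0,0],
    [-0.3,0,0,0],
    [0,0,0,0],
    [0,0,0,0],
  ],
)

```text
t: 21.4
ee_pos: [0.4831, -0.1144, 0.122]
tool_rot: [-180.0, -0.0, 89.6]
wrist_force: [0.7, 0.1, -0.5]
grip_width: 0.0244
gripper_force: 0.0
```

Run:
```python
from h import *
o=robot.get_obs();print(o["t"],o["ee_pos"],o["wrist_force"])
c=robot.camera("top")
cv2.imwrite("pics/top3.png",cv2.resize(c["image"][90:290,80:400],(800,500),interpolation=cv2.INTER_CUBIC))
```

```text
21.4 [ 0.4830706  -0.11444308  0.1220347 ] [ 0.7193106   0.10438777 -0.49529451]
```

View pics/top3.png

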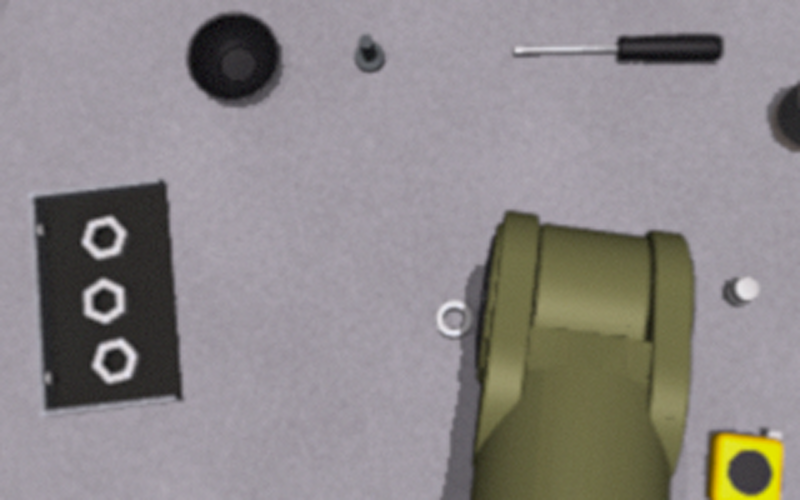

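The picture shows all three nuts flat inside the pen at (104,237), (104,300) and (115,360). The collar at (453,319) and the other items look unmoved.

```bash
python3 -c "
from rig import robot
print(robot.finish_job())"
```

```text
the job is handed in; nothing more can be done
None
```

I swept all three nuts into the pen, where they lie flat and wholly inside; the collar and everything else look unmoved, and the job was handed in at about 21 s of the 72 s allowed.

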